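# Offer the matching hinge leaf up to the jamb block and hold it for the pin

## Robot

A 7-joint arm with a two-finger parallel gripper is mounted at the origin on a cart in front of the work surface, level with it; the furniture and walls round the work are solid. World frame = base frame: x ahead of the robot, y to its left, z up, the work surface at z = 0. Lengths are in m, angles in rad, forces in N, time in s.
With the tool pointing down it reaches from about 0.4 to 0.875 m from the base axis. Payload 4.4 kg.
Tool frame: the origin (TCP) lies at the very end of the fingers, on their centre line; the grasp point (between the pads) lies 19 mm behind it; z points along the fingers, y is the line along which they close (so a half turn about z gives the same grasp; the last joint's range is limited). The gripper opens to 85 mm and grips with 20 to 120 N. Pads are 22 mm wide; open, the fingers measure 114 mm over their backs; the gripper's body (76 mm by 85 mm) begins 54 mm behind the grasp point. The pads swing forward as they close: fully open they stand 13 mm farther back than shut.
Start: joints at [-1.296, 0.628, 0.038, 1.517, -0.027, 0.996, -0.02], TCP at [0.217, 0.613, 0.231] pointing down, gripper open.
Joint ranges: [-3.06, 3.06], [-0.37, 2.12], [-1.25, 1.32], [0.18, 2.47], [-1.1, 4.24], [0.23, 1.98], [-2.94, 2.94]. Speed limits (rad/s): [2.57, 2.57, 3.14, 3.14, 3.14, 3.14, 3.14].

## Interface

Orientations are given as a rotation vector (axis times angle).
In Python, from plant import arm, monitor, cams, hand_in gives the robot as it stands. Calls block until the motion is done:
- arm.movep(position, orientation): joint-space move of the TCP to a pose.
- arm.line_to(position, rot=None, v=0.15): straight line of the TCP; rot=None keeps the orientation; v is the mean speed in m/s.
- arm.move_joints(angles): joint-space move.
- arm.grip(opening, newtons=None): finger opening in m; newtons is the grip in N (None keeps the last); returns when the fingers have stopped.
- arm.hold(seconds).
- arm.solve_ik(position, orientation): joint angles nearest the present ones, or None.
- monitor.read_state(): the state.
- cams.snapshot(name): name is "scene" or "top" or "wrist"; returns a dict with "pixels" (400x640x3 uint8, red, green, blue), "fov_y" (degrees; the focal length in pixels is half the picture's height over the tangent of half this angle, whatever the lens; pixels are square), "cx", "cy" (the principal point, pixels), "origin" and "orientation" of the camera in the world. Camera axes: x right, y down, z forward; pixel columns grow to the right and rows downward; lengths in m; the calibration is good to about 2 mm. A picture is of the moment at which its call begins. There is no depth.
A pose or a line that the arm cannot do raises arm.IKError and nothing moves.
- hand_in(): hands the job in; it is judged then, once.
The state is a dict: "t": time; "joint_positions": joint angles; "joint_velocities": joint speeds; "joint_torque": joint torques, N m; "tcp_pos": TCP position; "tool_rot": TCP orientation; "ft_force": force on the tool from outside, world axes, zero at the start; "torque": the same for the moment, N m; "opening": finger opening in m; "finger_force": force on a finger pad.
Only numpy, scipy, OpenCV 4.12 (cv2) and the standard library are available. Lean on these libraries where they do the work, as an engineer would, in place of code of your own. Each camera call takes 0.05 s, during which the arm holds its last target. There are 200 camera calls.

## Task

A brass hinge is being trial-fitted: one half is already screwed to the wooden jamb block. From the slot block take the loose leaf with two knuckles, the one that fits between the three on the jamb block; gently bring its knuckles into the gaps without knocking the halves together, and hold it upright with all the pin holes lined up and with air above and below every knuckle, so that it touches the jamb half nowhere and I can slip in the washers and the pin. Finish still holding it there, and leave the three-knuckle spare leaf and the oil bottle alone.

Things in the scene. Friction and masses are not known exactly. Their poses are not given: they have to be found in the camera images.
- jamb_block: Fixed wooden block (x +4 to +56, y -18 to -98, to z 150 mm) on a dark steel foot (x -35 to +65, y -110 to +10, 12 mm thick, screw heads to z 19), brass leaf on its front. Origin on the bench under the vertical pin axis. Fixed leaf: 8 mm plate centred on x = 0, y -15 to -82, z 30 to 140; three knuckles on the axis (outer diameter 24, bore 12, length 19 mm), centres at z 41, 85, 129
- gap_lower (a point): Point on the pin axis in the middle of the lower gap between the jamb block's knuckles, 63 mm above the bench; the gap is 25 mm high, open to the front (-x of the jamb block) and to its +y side. Axes as the jamb block
- gap_upper (a point): The same for the upper gap, 107 mm above the bench. With the loose leaf hanging right, its origin is on the pin axis 30 mm above the bench; with equal yaws the two plates form one flat plane (other opening angles are as good if nothing touches)
- leaf: Loose two-knuckle brass leaf, 0.55 kg, upright in one slot of the slot block. Origin on its pin axis at its lower edge, z up. Plate 8 mm thick (centred on x = 0), y +15 to +82, z 0 to 110 mm, to be taken from above across its thickness; centre of mass y +40, z 55. Knuckles: outer diameter 24, bore 12, length 19 mm, so each has 3 mm of air above and below in its gap
- leaf_lower (a point): Centre of the bore of the loose leaf's lower knuckle (leaf frame: 0, 0, 33 mm); belongs on gap_lower
- leaf_upper (a point): Centre of the bore of the loose leaf's upper knuckle (leaf frame: 0, 0, 77 mm); belongs on gap_upper
- spare_leaf: The other loose brass leaf, in the other slot, 84 mm from the first: same plate, origin and axes, but three knuckles (centres at z = 11, 55 and 99 mm), so it does not fit. To be left alone
- slot_block: Fixed light wooden block 126 (x) x 76 (y) x 24 mm, origin under its centre on the bench, with two slots along y, 10.5 mm wide, at x = -42 and +42 mm, floors 6 mm above the bench. A leaf stands in a slot with its pin axis at y = -52 mm and its plate towards +y, axes parallel to the block's
- oil_bottle: Blue oil bottle with a white spout, 43 mm in diameter, 126 mm high, loose, at the back left of the bench; origin under its centre. To be left alone
Things that resemble listed ones, but are neither listed nor needed, are in the scene too. Leave any green look-alike of the leaf alone.

How it is judged:
At the end, for the whole second after the job is handed in: The fingers hold the two-knuckle leaf still (grip over 2 N, below 10 mm/s), both its bores within 3 mm of the jamb block's pin axis, each knuckle within 3 mm of its gap's middle height, the leaf neither resting on nor leaning against the jamb block (contact below 1 N) (horizontal distance between leaf_lower and gap_lower below 0.003 m and horizontal distance between leaf_upper and gap_upper below 0.003 m and z of leaf_upper in the frame of gap_upper between -0.003 and 0.003 m and contact force between leaf and jamb_block below 1 N and contact force between the fingers and leaf above 2 N and linear speed of leaf below 0.01 m/s); the arm keeps its last pose, push and grip.
It fails at once if the leaf is knocked or forced against the jamb block with more than 20 N (contact force between leaf and jamb_block above 20 N).
It fails at once if the spare leaf is moved by more than 15 mm (distance of spare_leaf from where it was at the start of the episode above 0.015 m).
It fails at once if the oil bottle is moved by more than 20 mm (distance of oil_bottle from where it was at the start of the episode above 0.02 m).
It also fails if it takes over 40 s, if anything falls off the work surface, if the arm or the gripper's body presses on something with over 40 N, if the wrist force passes 120 N, or if a joint passes its speed limit or range.

## Working session

There is one attempt and no reset: what is moved stays moved. The work goes in short steps, each a Python script; the robot and the scene stay as the last script left them, time stands still between calls to the robot, and variables do not carry over. Pictures are saved under pics/ and viewed, at most 10 in all, crops included, and the job is handed in when it is done.

```bash
mkdir -p pics; ls
python3 - <<'E'
from plant import arm,monitor,cams
import cv2,pickle
for n in("scene","top"):
    s=cams.snapshot(n); pickle.dump(s,open(n+".pkl","wb"))
    cv2.imwrite(f"pics/{n}0.png",cv2.cvtColor(s["pixels"],cv2.COLOR_RGB2BGR))
    print(n,s["fov_y"],s["cx"],s["cy"],s["origin"],s["orientation"], s["pixels"].shape)
print(monitor.read_state())
E
```

```text
pics
scene 48.78251462122365 320.81475907553585 202.14927348425826 [ 0.28875443 -0.2816983   0.75830513] [-2.32091502  0.79879985 -0.2828032 ] (400, 640, 3)
top 52.768981968859634 320.83347218645645 196.28025461900938 [0.49173367 0.14367834 0.91934599] [-2.10253511  2.135154   -0.18004664] (400, 640, 3)
{'t': 0.1, 'joint_positions': array([-1.29580254,  0.62923838,  0.03847236,  1.51826865, -0.0270219 ,
        0.99628553, -0.020008  ]), 'joint_velocities': array([ 2.04404016e-04, -3.21214896e-03, -8.63223607e-05, -1.13934268e-03,
        1.25297273e-03,  1.38241225e-03, -1.01338182e-03]), 'joint_torque': array([ 3.80747209e-03, -5.64540017e+01,  1.23070121e+00, -1.93976122e+01,
        1.12754584e-02,  5.41772650e-03, -5.53480142e-07]), 'tcp_pos': array([0.21704806, 0.61210328, 0.23049121]), 'tool_rot': array([-5.32750081e-01, -3.09581482e+00,  2.60611658e-03]), 'ft_force': array([0.91591679, 0.12741121, 0.38566006]), 'torque': array([ 0.0212122 ,  0.04848483, -0.02192869]), 'finger_force': 0.0, 'opening': 0.08513500874935924}
```

View pics/scene0.png

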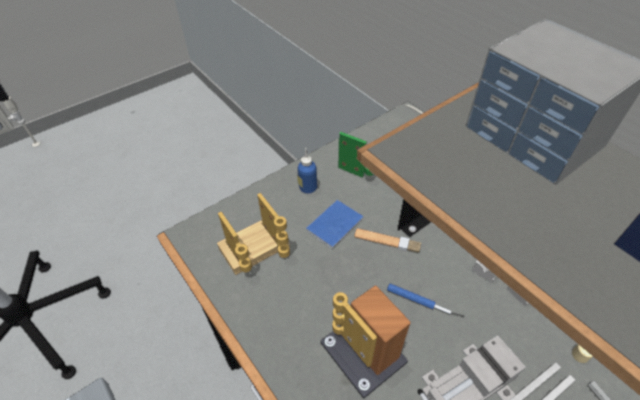

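View pics/top0.png

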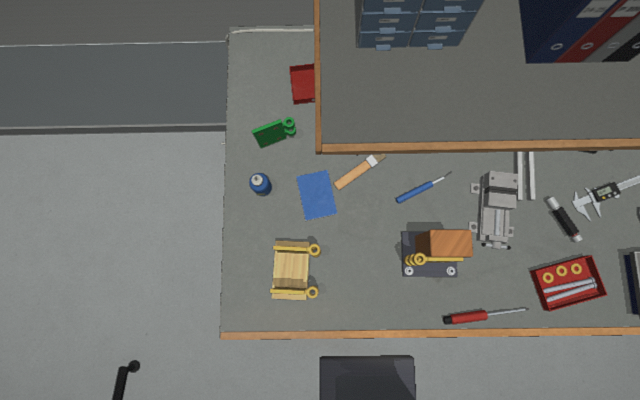

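Run:
```python
import cv2
a=cv2.imread("pics/scene0.png");b=cv2.imread("pics/top0.png")
c=lambda im,x,y,w,h,f:cv2.resize(im[y:y+h,x:x+w],None,fx=f,fy=f,interpolation=cv2.INTER_CUBIC)
cv2.imwrite("pics/c1.png",cv2.hconcat([c(a,210,185,100,100,4),c(a,315,280,100,120,4)[:400]]))
cv2.imwrite("pics/c2.png",cv2.hconcat([c(b,262,230,66,80,6),c(b,396,220,66,80,6)]))
```

```text
(no output)
```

View pics/c1.png

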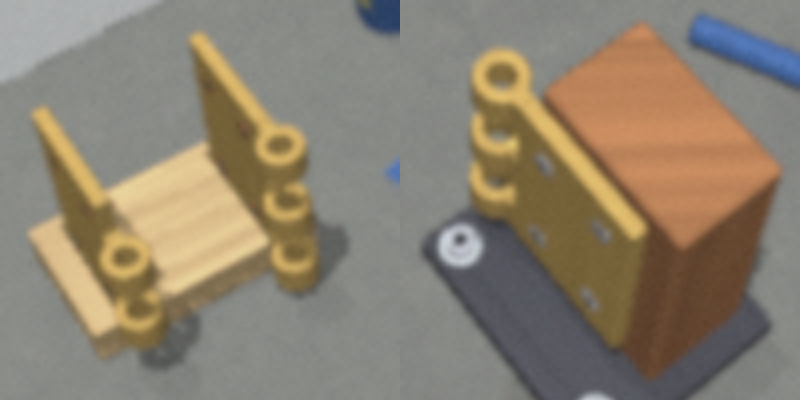

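View pics/c2.png

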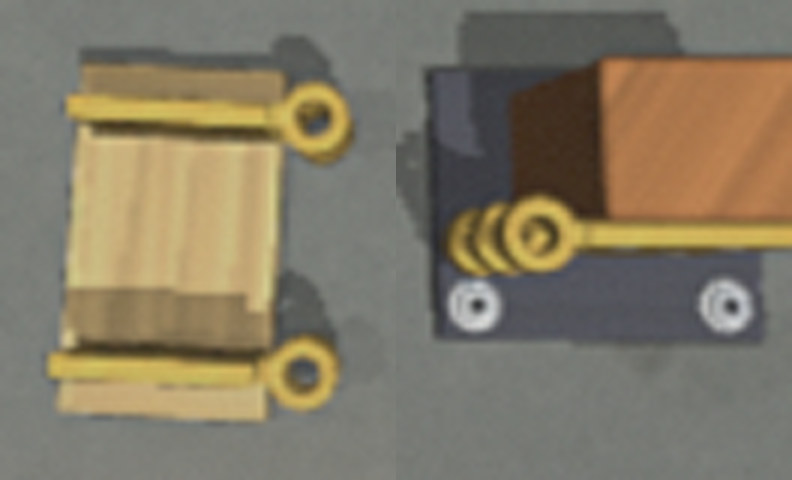

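The top picture shows the two-knuckle leaf in the nearer slot (ring at about 312,292), with the spare behind it (ring at 315,250). The jamb's top ring is at about (420,259). All yaws look close to 0. Next I'll fit the poses.

```bash
cat > h.py <<'E'
import numpy as np,pickle
from scipy.optimize import least_squares
from scipy.spatial.transform import Rotation as R
def proj(s,P):
    f=200/np.tan(np.radians(s["fov_y"])/2)
    q=(np.asarray(P)-s["origin"])@R.from_rotvec(s["orientation"]).as_matrix()
    return np.c_[s["cx"]+f*q[:,0]/q[:,2],s["cy"]+f*q[:,1]/q[:,2]]
def place(p,P):
    return R.from_euler("z",p[2]).apply(P)+[p[0],p[1],0]
def fit(obs,x0):
    # obs: list of (snapshot, pts_mm, pix)
    def r(p): return np.concatenate([(proj(s,place(p,np.array(P)/1e3))-u).ravel() for s,P,u in obs])
    o=least_squares(r,x0,loss="soft_l1"); return o.x,np.round(r(o.x).reshape(-1,2),1)
E
python3 - <<'E'
from h import *
S,T=[pickle.load(open(n+".pkl","rb")) for n in("scene","top")]
c=lambda L,ox,oy,k:np.array(L)/k+[ox-.5+.5/k,oy-.5+.5/k]
leafP=[(0,0,98.5-6),(0,82,116),(0,15,116)]
sp=[(0,0,114.5),(0,82,116)]
jS=[(0,0,138.5),(0,-82,140),(4,-18,150),(56,-18,150),(56,-98,150),(4,-98,150),(-35,10,12)]
jT=[(0,0,138.5),(65,10,12),(-35,10,12),(-35,-110,12),(56,-18,150),(4,-18,150)]
Ls=c([(126,257),(42,113),(105,203)],210,185,4);Lt=c([(303,373),(49,365),(256,375)],262,230,6)
Ss=c([(281,146),(198,40)],210,185,4);St=c([(316,119),(68,107)],262,230,6)
Js=c(np.array([(501,76),(638,231),(545,93),(642,22),(780,172),(684,247),(424,245)])-[400,0],315,280,4)
Jt=c(np.array([(538,234),(430,66),(434,338),(763,340),(602,60),(606,217)])-[396,0],396,220,6)
for n,A,B,a,b in(("leaf",leafP,leafP,Ls,Lt),("spare",sp,sp,Ss,St),("jamb",jS,jT,Js,Jt)):
    for nm,o in(("both",[(S,A,a),(T,B,b)]),("S",[(S,A,a)]),("T",[(T,B,b)])):
        x,r=fit(o,[.4,.1,0]); print(n,nm,x.round(4),r.tolist() if nm=="both" else "")
E
```

```text
leaf both [ 0.4508  0.1736 -0.0674] [[0.4, -0.4], [-0.4, -1.2], [-0.1, 0.0], [0.4, 0.3], [0.3, -0.0], [0.1, 0.2]]
leaf S [ 0.4502  0.1728 -0.0734] 
leaf T [ 0.4514  0.1741 -0.0589] 
spare both [ 0.5338  0.1677 -0.0675] [[0.1, -0.2], [-0.5, -1.5], [0.4, 0.2], [0.5, -0.0]]
spare S [ 0.533   0.1659 -0.0695] 
spare T [ 0.5343  0.1686 -0.0618] 
jamb both [ 0.5124 -0.0333 -0.0249] [[0.4, -0.7], [0.8, 0.8], [-1.1, -1.4], [0.6, -1.6], [1.9, -0.7], [-0.6, 0.9], [-1.3, -1.4], [0.5, 0.2], [0.3, 0.5], [0.8, 0.6], [0.8, 0.9], [-0.3, -0.7], [0.1, 0.8]]
jamb S [ 0.5112 -0.0341 -0.0157] 
jamb T [ 0.5133 -0.0326 -0.0295]
```

```bash
cat >> h.py <<'E'
def down(psi): return (R.from_euler("z",psi)*R.from_rotvec([np.pi,0,0])).as_rotvec()
E
python3 - <<'E'
from h import *
from plant import arm,monitor,cams
import cv2
S,T=[pickle.load(open(n+".pkl","rb")) for n in("scene","top")]
o=least_squares(lambda p:np.r_[proj(S,[p])[0]-(361,152),proj(T,[p])[0]-(316,152)],[.6,.1,.4]);print("shelf corner",o.x,o.cost)
leaf=[.4508,.1736,-.068]; jamb=[.5124,-.0333,-.025]
g=place(leaf,[[0,.042,.075]])[0]; e=place(jamb,[[0,.042,.099]])[0]
for k in(1,-1):
    for p,y in((g,leaf[2]),(e,jamb[2])):
        q=arm.solve_ik(p,down(k*np.pi/2+y)); print(k,p.round(4),None if q is None else np.round(q,2))
arm.movep(g+[0,0,.15],down(np.pi/2+leaf[2]))
st=monitor.read_state();print(st["t"],st["tcp_pos"],g,np.round(st["joint_positions"],2))
s=cams.snapshot("wrist");pickle.dump(s,open("w1.pkl","wb"))
cv2.imwrite("pics/w1.png",cv2.cvtColor(s["pixels"],cv2.COLOR_RGB2BGR));print(s["origin"],s["orientation"],s["fov_y"])
E
```

```text
shelf corner [0.71554579 0.15928923 0.18810472] 3.1786720768092924
1 [0.4537 0.2155 0.075 ] [-0.66  0.69  0.24  2.06 -0.36  0.43 -0.21]
1 [0.5134 0.0087 0.099 ] [-0.26  0.66  0.28  2.02 -0.35  0.51  0.25]
-1 [0.4537 0.2155 0.075 ] [-0.24  0.7  -0.39  2.05  0.53  0.49  2.05]
-1 [0.5134 0.0087 0.099 ] [ 0.22  0.67 -0.44  2.    0.51  0.57  2.55]
1.7917 [0.45334345 0.21724773 0.22488443] [0.4536538  0.21550293 0.075     ] [-0.78  0.45  0.4   1.94 -0.24  0.8  -0.31]
[0.45872454 0.28734576 0.36754143] [ 2.85961375 -0.0932571  -0.0121317 ] 63.54347767478067
```

View pics/w1.png

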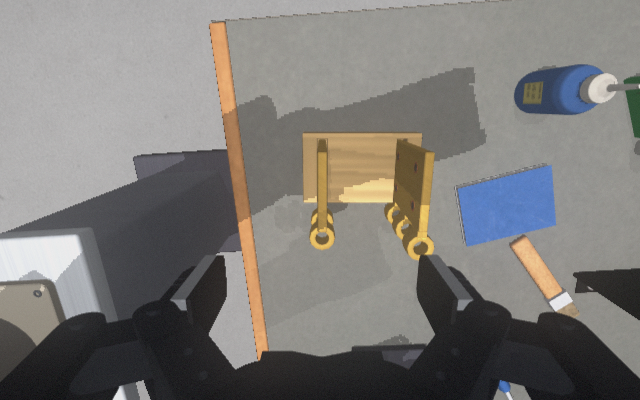

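```bash
python3 - <<'E'
from h import *
from plant import arm,monitor,cams
W=pickle.load(open("w1.pkl","rb"))
P=[(0,0,92.5),(0,15,116),(0,82,116)]
print(proj(W,place([.4508,.1736,-.068],np.array(P)/1e3)).round(1), proj(W,place([.5338,.1677,-.068],[[0,0,.1145],[0,.082,.116]])).round(1))
print(fit([(W,P,[(321.7,237.3),(322,217),(322,141)])],[.45,.17,-.07]))
arm.hold(.2);st=monitor.read_state();print(st["tcp_pos"],st["ft_force"])
E
python3 - <<'E'
import cv2
a=cv2.imread("pics/w1.png");cv2.imwrite("pics/w1c.png",cv2.resize(a[125:265,290:450],None,fx=5,fy=4.2857,interpolation=2) if 0 else cv2.resize(a[125:265,295:440],None,fx=4,fy=4,interpolation=2))
E
```

```text
[[320.6 238.2]
 [320.6 232.3]
 [320.8 151.6]] [[418.3 248.7]
 [428.  152.3]]
(array([ 0.45240205,  0.1817258 , -0.06623131]), array([[ 0.1, -7.5],
       [-0.1,  6.1],
       [ 0. , -0.1]]))
[0.45349326 0.21625786 0.22491199] [-1.19477842 -0.32424244 -0.55704261]
```

View pics/w1c.png

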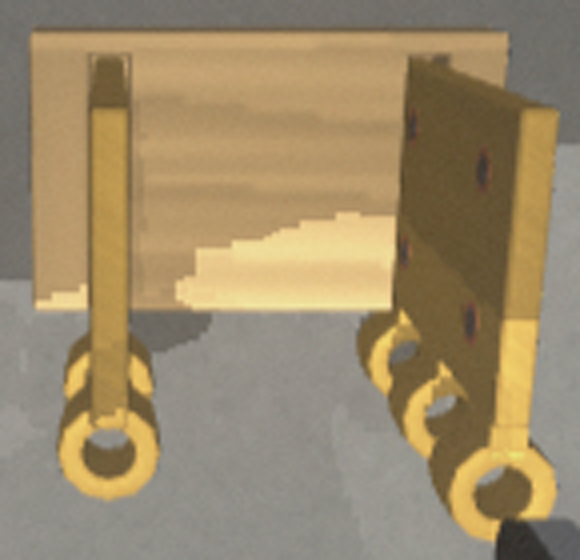

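Run:
```python
from h import *
from plant import arm,monitor,cams
import cv2
leaf=[.4513,.1736,-.067]
g=place(leaf,[[0,.042,.075]])[0]; rot=down(np.pi/2+leaf[2])
arm.line_to(g+[0,0,.06],rot=rot,v=.12); arm.line_to(g,rot=rot,v=.1); arm.hold(.3)
def pr(): 
    st=monitor.read_state();print(round(st["t"],2),(st["tcp_pos"]-g).round(4),st["ft_force"].round(1),st["opening"],st["finger_force"],(R.from_rotvec(st["tool_rot"])*R.from_rotvec(rot).inv()).as_rotvec().round(4))
pr()
arm.grip(.03,60);pr()
arm.grip(0,60);arm.hold(.3);pr()
arm.line_to(g+[0,0,.06],v=.05);arm.hold(.3);pr()
for n in("wrist","scene","top"):
    s=cams.snapshot(n);pickle.dump(s,open(n+"2.pkl","wb"))
    cv2.imwrite(f"pics/{n}2.png",cv2.cvtColor(s["pixels"],cv2.COLOR_RGB2BGR))
```

```text
3.99 [0.0003 0.0002 0.0004] [-0.   0.7  0.1] 0.08519543979783237 0.0 [ 0.0005 -0.0008  0.0001]
4.57 [-0. -0. -0.] [ 0.1 -1.3 -0.2] 0.030246418075640352 0.0 [-0.      0.0001 -0.    ]
5.18 [-0.0002  0.      0.0001] [-0.8  0.1  3.3] 0.007176585864641513 59.021830558776855 [0.     0.0003 0.0001]
6.83 [-0.0001 -0.0001  0.0598] [ 0.4  0.3 -4.3] 0.007311495603872668 58.254202008247375 [-0.0002  0.0003 -0.    ]
```

View pics/wrist2.png

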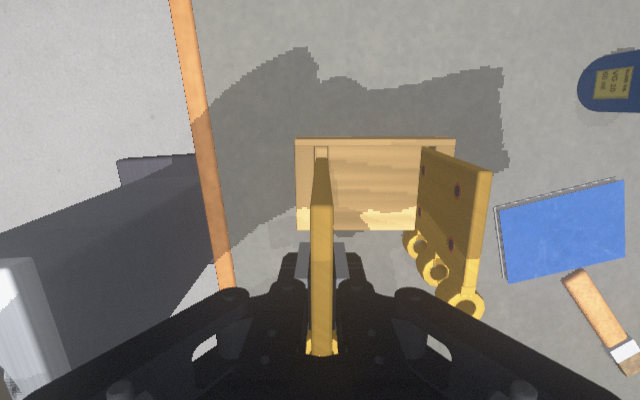

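The leaf is held centred (plate edge-on at column ~322) and is clear of the slot block. Next I'll move it in front of the jamb and check.

Run:
```python
from h import *
from plant import arm,monitor,cams
import cv2
jamb=[.5124,-.0333,-.025]; rot=down(np.pi/2+jamb[2])
arm.line_to(place(jamb,[[-.06,.042,.135]])[0],rot=rot,v=.12)
p=place(jamb,[[-.05,.042,.099]])[0]
arm.line_to(p,rot=rot,v=.06);arm.hold(.4)
st=monitor.read_state();print(st["t"],st["tcp_pos"]-p,st["ft_force"])
for n in("scene","top","wrist"):
    s=cams.snapshot(n);pickle.dump(s,open(n+"3.pkl","wb"))
    cv2.imwrite(f"pics/{n}3.png",cv2.cvtColor(s["pixels"],cv2.COLOR_RGB2BGR))
a,b=[cv2.imread(f"pics/{n}3.png") for n in("scene","top")]
c=lambda im,x,y,f:cv2.resize(im[y:y+100,x:x+100],None,fx=f,fy=f,interpolation=2)
cv2.imwrite("pics/c3.png",cv2.hconcat([c(a,280,270,4),c(b,380,220,4)]))
```

```text
10.0167 [7.10231574e-05 4.24529496e-05 1.94540301e-04] [ 0.35120372  0.5203935  -5.13998685]
```

View pics/c3.png

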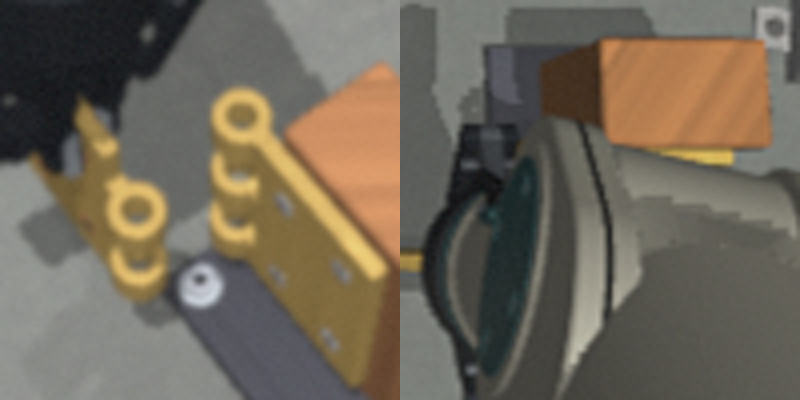

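Run:
```python
from h import *
import cv2
a=cv2.imread("pics/scene3.png")
im=cv2.resize(a[288:343,303:383],None,fx=10,fy=10,interpolation=2)
S=pickle.load(open("scene3.pkl","rb"))
jamb=[.5124,-.0333,-.025]
th=np.linspace(0,2*np.pi,60)
def ring(z,dx,r,col):
    P=place(jamb,np.c_[dx+r*np.cos(th),r*np.sin(th),0*th+z])
    u=(proj(S,P)-[303,288]+.5)*10-.5
    cv2.polylines(im,[np.round(u).astype(int)],True,col,1)
for z in(.1385,.0945):
    for r in(.012,.006): ring(z,0,r,(255,0,0))
for z in(.1165,.0725):
    for r in(.012,.006): ring(z,-.05,r,(0,0,255))
def poly(P): 
    u=(proj(S,place(jamb,np.array(P)))-[303,288]+.5)*10-.5
    cv2.polylines(im,[np.round(u).astype(int)],True,(255,0,0),1)
poly([(-.004,-.015,.14),(.004,-.015,.14),(.004,-.082,.14),(-.004,-.082,.14)])
cv2.imwrite("pics/c4.png",im)
```

```text
(no output)
```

View pics/c4.png

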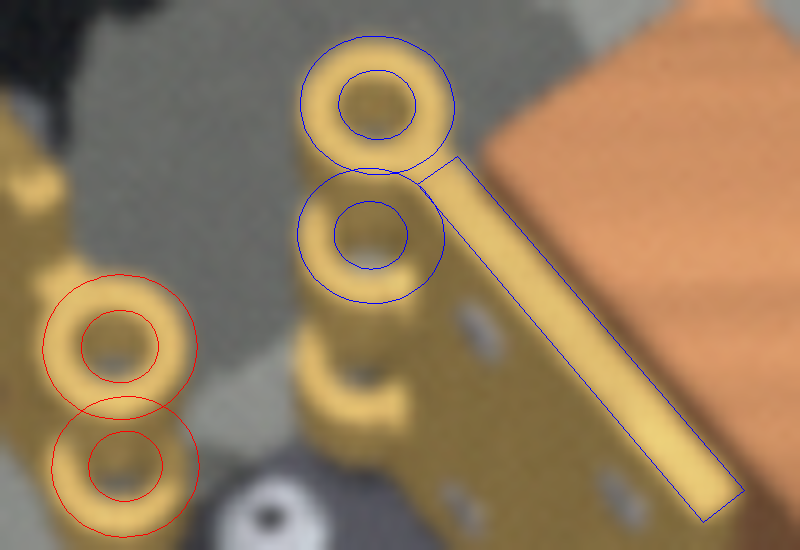

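The overlay agrees within about 0.3 px (0.5 mm) on both the jamb ring (377,107 in the crop) and the leaf ring (120,347). Next I'll insert slowly along the jamb's +x.

Run:
```python
from h import *
from plant import arm,monitor,cams
import cv2
jamb=[.5124,-.0333,-.025]
f0=monitor.read_state()["ft_force"]
for dx in(-.03,-.024,-.018,-.012,-.008,-.004,0):
    p=place(jamb,[[dx,.042,.099]])[0]
    arm.line_to(p,v=.03)
    st=monitor.read_state();d=st["ft_force"]-f0;print(dx,round(st["t"],2),d.round(1),(st["tcp_pos"]-p).round(4))
    if np.linalg.norm(d)>5: print("stop");break
arm.hold(.4);st=monitor.read_state();print((st["ft_force"]-f0).round(2),(st["tcp_pos"]-p).round(4),st["finger_force"])
S=cams.snapshot("scene");im0=cv2.cvtColor(S["pixels"],cv2.COLOR_RGB2BGR)
im=cv2.resize(im0[288:343,303:383],None,fx=10,fy=10,interpolation=2)
th=np.linspace(0,2*np.pi,60)
for z,col in((.1385,(255,0,0)),(.1165,(0,0,255)),(.0945,(255,0,0)),(.0725,(0,0,255))):
    u=(proj(S,place(jamb,np.c_[.012*np.cos(th),.012*np.sin(th),0*th+z]))-[303,288]+.5)*10-.5
    cv2.polylines(im,[np.round(u).astype(int)],True,col,1)
cv2.imwrite("pics/c5.png",im)
```

```text
-0.03 10.98 [-0.3  1.2 -0.3] [-0.0004  0.     -0.0001]
-0.024 11.33 [ 0.1  0.5 -0.1] [ 0.0003 -0.      0.    ]
-0.018 11.68 [ 0.5  0.2 -0.2] [ 0.0003 -0.     -0.    ]
-0.012 12.03 [1.  0.6 0.4] [ 0.0002 -0.     -0.    ]
-0.008 12.32 [0.1 0.8 0.4] [ 0.0003 -0.      0.    ]
-0.004 12.6 [0.4 0.6 0.3] [ 0.0003 -0.      0.    ]
0 12.88 [-0.6  0.6  0.4] [ 0.0003 -0.      0.    ]
[-0.36  0.87 -0.04] [-0.0001 -0.     -0.    ] 58.355847001075745
```

View pics/c5.png

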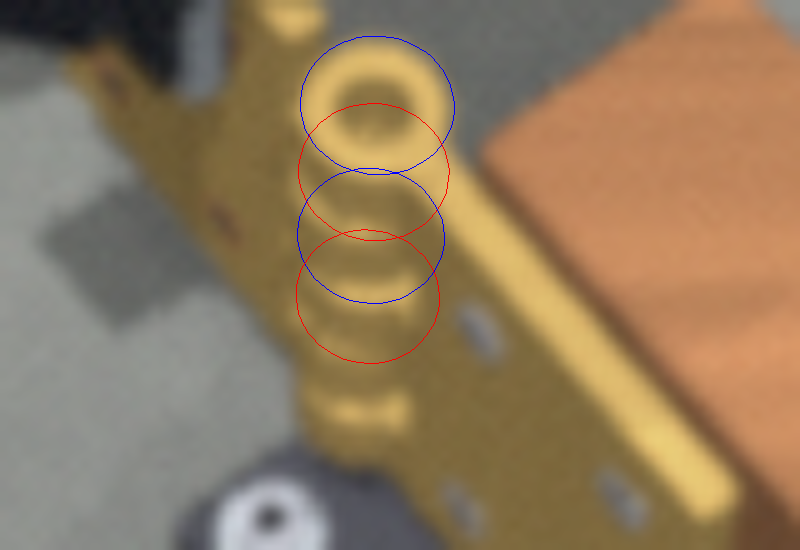

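The knuckles sit in one column (columns ~300–440 of the crop), and the wrist force has changed by less than 1 N, so nothing is touching. I'm handing in.

```bash
python3 -c "
from plant import hand_in
print(hand_in())"
```

```text
the job is handed in; nothing more can be done
None
```

The two-knuckle leaf is held upright in the jamb's gaps with the pin holes lined up to about 0.5 mm by camera and no contact felt at the wrist; the arm never went near the spare leaf or the oil bottle, and the job is handed in (no verdict was returned).

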